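# Flip the slide case onto the drying plate

### The job

Turn the slide case over onto the raised drying plate without picking it up: with the fingertips push it flat along the bench until it stops against the plate's front edge, then press low against its near side and bring that side up and over, so that the case tips up on that edge and flips over onto the plate. It must end lying flat on the plate with the blue slotted side up, and the other things must stay where they stand.

Things in the scene. Friction and masses are not known exactly. Their poses are not given: they have to be found in the camera images.
- slide_case: closed slide case, a flat loose box 66 (x) x 92 (y) x 22 mm (z), about 0.09 kg; origin at its centre; z points out of the white lid face (up at the start; the blue slotted face is down). A 45 degree bevel, 7 mm wide and high, runs round the blue face; above it the sides are upright and rub well enough to be lifted by a fingertip pressing on them. At the start +x points to the plate within 21 degrees, 4 to 9 cm off
- plate: the raised drying plate, a fixed aluminium slab with a ribbed black rubber top, 130 (x, front to back) x 170 (y) mm, top 11 mm above the bench, a lip 6 mm higher along its back edge; origin at the centre of its underside; own +x points away from the robot, from its front edge to its back
- plate_edge (a point): middle of the plate's upper front edge (65 mm in front of the plate's centre, 11 mm above the bench), the edge to tip the case over; axes as the plate's. The front face below it is upright
- beaker: small clear beaker, 45 mm wide, 52 mm high, left of the plate's front; bystander, origin at its underside
- bottle_red_1: small brown bottle with red cap, 37 mm wide, 72 mm high, right of the plate; bystander, origin at its underside
- bottle_drop: small amber bottle with a narrow neck and no cap, 35 mm wide, 72 mm high, right of the plate's front; bystander, origin at its underside
- timer: white bench timer, 46x68x52 mm, on the left; bystander, origin at its underside
- marker: blue and white marker pen lying on the bench, 14x130x14 mm, on the left; bystander, origin at its underside

How it is judged:
On the way, in this order (a step that is already met when the one before it is completed fails the run):
1. the case, still flat, is pushed against the plate's front edge (angle between slide_case's own z axis and vertical below 0.2 rad and x of slide_case in the frame of plate_edge between -0.05 and -0.02 m and contact force between slide_case and plate above 0.3 N), for 0.05 s.
2. the case stands tipped up on the plate's edge (tilted 35 to 120 degrees) (angle between slide_case's own z axis and vertical between 0.6 and 2.1 rad and x of slide_case in the frame of plate_edge between -0.05 and 0.05 m and contact force between slide_case and plate above 0.05 N), for 0.05 s.
At the end, for the whole second after the job is handed in: the case lies at rest flat on the plate (within 6 degrees), blue face up, its centre 25 to 100 mm behind the plate's front edge and within 65 mm of its middle line (angle between slide_case's own z axis and vertical above 3.04 rad and x of slide_case in the frame of plate_edge between 0.025 and 0.1 m and y of slide_case in the frame of plate_edge between -0.065 and 0.065 m and height (world z) of slide_case between 0.017 and 0.027 m and linear speed of slide_case below 0.02 m/s and angular speed of slide_case below 0.2 rad/s); the robot touches nothing.
It fails at once if the case is lifted (its centre more than 72 mm above the bench; tipping over the edge takes it to about 50) (height (world z) of slide_case above 0.072 m).
It fails at once if the case is raised or tipped up before it has reached the plate's edge (height (world z) of slide_case above 0.02 m and x of slide_case in the frame of plate_edge below -0.045 m).
It fails at once if a bystander is moved more than 20 mm (distance of any of beaker, bottle_red_1, bottle_drop, timer, marker from where it was at the start of the episode above 0.02 m).
It also fails if it takes over 51 s, if anything falls off the work surface, if the arm or the gripper's body presses on something with over 40 N, if the wrist force passes 120 N, or if a joint passes its speed limit or range.

### The arm

A 6-joint arm with a two-finger parallel gripper is mounted at the origin on a cart in front of the work surface, level with it; the furniture and walls round the work are solid. World frame = base frame: x ahead of the robot, y to its left, z up, the work surface at z = 0. Lengths are in m, angles in rad, forces in N, time in s.
With the tool pointing down it reaches from about 0.35 to 0.875 m from the base axis. Payload 15.5 kg.
Tool frame: the origin (TCP) lies midway between the tips of the shut fingers; the grasp point (between the pads) lies ctrl.hold_point_z behind it (ctrl.hold_point_z is the distance from the TCP to the grasp point, in m); z points along the fingers, y is the direction in which the jaws open and shut (so a half turn about z gives the same grasp; the last joint's range is limited). The gripper opens to 85 mm and grips with 20 to 120 N. Pads are 22 mm wide; open, the fingers measure 114 mm over their backs; the gripper's body (76 mm by 85 mm) begins 54 mm behind the grasp point. The pads swing forward as they close: fully open they stand 13 mm farther back than shut.
Start: joints at [1.177, 0.494, 1.345, -0, 1.302, -0.096], TCP at [0.184, 0.597, 0.231] pointing down, gripper open.
Joint ranges: [-2.91, 2.91], [-0.82, 2.16], [0.22, 2.67], [-1.22, 4.37], [0.12, 2.79], [-3.08, 3.08]. Speed limits (rad/s): [1.89, 1.89, 2.57, 3.01, 3.01, 3.01].

### API

Orientations are given as a 3x3 rotation matrix whose columns are the frame's x, y, z axes.
In Python, from bench import sensors, vision, ctrl gives the robot as it stands.
- The arm moves only by the tool arm_command, never from a script. Its argument "series" is a list of rows, each a list of 3 entries, a list of its own where there are three numbers: the shift along the tool's x, y, z in mm, then the turn about the tool's z in rad, then the gripper's target within -1 to 1 (fully open at 1, half-way at 0, shut at -1). A call has 1 to 8 rows; each row shifts and turns the commanded pose from where the row before left it, along the tool's axes as they then stand; what a row does not reach is not made up. A row lasts 1/8 s, in which the tool goes at most 62.5 mm and 10.7 degrees, less where a joint would pass 70% of its speed; a pose out of reach is approached as far as the arm can. A call is refused whole if a number of a shift passes 62.5 or a number of a turn 0.188, either way. A call with a gripper value outside its range is refused whole. The fingers move at their own pace and stop on an object; "newtons" is the grip in N (left out, the last holds). Time passes only in rows, so rows that do not move let the fingers close. It gives the time, the measured TCP pose, the force and the opening at its end, in the units of the state.
- sensors.get_state(): the state, without advancing time (a new reading comes with each control period).
- vision.grab_frame(name): name is "side" or "top"; returns (picture, depth): 420x560x3 uint8, red, green, blue; 420x560 float32, m along the optical axis (not along the pixel's ray), 0 where there is no reading.
- vision.camera_info(name): a dict with "intrinsics" (3x3 intrinsics, pixels), "xyz" and "rotation" of the camera in the world. Camera axes: x right, y down, z forward; pixel columns grow to the right and rows downward; lengths in m; the calibration is good to about 2 mm. A picture is of the moment at which its call begins. camera_info takes no time and is no camera call.
- ctrl.finish_job(): hands the job in, once; it reports no verdict.
The state is a dict: "time_s": time; "joint_positions": joint angles; "joint_velocities": joint speeds; "effort": joint torques, N m; "position": TCP position; "orientation": TCP orientation; "wrist_force": force on the tool from outside, world axes, zero at the start; "wrist_torque": the same for the moment, N m; "finger_gap": opening from 0.0 (shut) to 1.0 (fully open).
Only numpy, scipy, OpenCV 4.12 (cv2) and the standard library are available. Lean on these libraries where they do the work, as an engineer would, in place of code of your own. Each camera call takes 0.05 s, during which the arm holds its last target.

## Working session

There is one attempt and no reset: what is moved stays moved. The work goes in short steps, Python scripts to look and compute and a tool call to move; the robot and the scene stay as the last step left them, time stands still between calls to the robot, and variables do not carry over. Pictures are saved under pics/ and viewed, and the job is handed in when it is done.

Besides the shell and the picture viewer there is one more tool, called after "Call:" in YAML: its name, and indented under it one key for each argument. arm_command: Moves the arm, as the interface text tells. Its arguments: {"type":"object","properties":{"series":{"type":"array","items":{"type":"array"}},"newtons":{"type":"number"}},"required":["series"]}

```bash
ls; mkdir -p pics; cat > h.py <<'E'
import numpy as np, cv2
from bench import sensors, vision, ctrl
def snap(n,f):
    p,d=vision.grab_frame(n); cv2.imwrite(f'pics/{f}.png',cv2.cvtColor(p,cv2.COLOR_RGB2BGR)); np.save(f'pics/{f}_d.npy',d); np.save(f'pics/{f}.npy',p); return p,d
def ray(n,u,v,z):
    c=vision.camera_info(n);K=np.array(c['intrinsics']);R=np.array(c['rotation']);t=np.array(c['xyz'])
    r=R@np.linalg.solve(K,[u,v,1]); return t+r*(z-t[2])/r[2]
def pts(n,d):
    c=vision.camera_info(n);K=np.array(c['intrinsics']);R=np.array(c['rotation']);t=np.array(c['xyz'])
    v,u=np.mgrid[:d.shape[0],:d.shape[1]]
    P=np.stack([(u-K[0,2])/K[0,0]*d,(v-K[1,2])/K[1,1]*d,d],-1)
    return P@R.T+t
E
python3 - <<'E'
from h import *
np.set_printoptions(precision=4,suppress=True)
snap('top','t0');snap('side','s0')
for n in('top','side'):print(vision.camera_info(n))
s=sensors.get_state();print(s,ctrl.hold_point_z)
E
```

```text
pics
{'intrinsics': array([[416.6619,   0.    , 280.4424],
       [  0.    , 416.6619, 208.0559],
       [  0.    ,   0.    ,   1.    ]]), 'xyz': array([0.4204, 0.0302, 0.9225]), 'rotation': array([[ 0.0218, -0.9807,  0.1942],
       [-0.9997, -0.0188,  0.0173],
       [-0.0133, -0.1945, -0.9808]])}
{'intrinsics': array([[539.3179,   0.    , 280.1625],
       [  0.    , 539.3179, 207.6889],
       [  0.    ,   0.    ,   1.    ]]), 'xyz': array([-0.0714, -0.9921,  0.7108]), 'rotation': array([[ 0.8426, -0.2582,  0.4726],
       [-0.5385, -0.418 ,  0.7316],
       [ 0.0086, -0.871 , -0.4912]])}
{'time_s': 0.1, 'joint_positions': array([ 1.1765,  0.4941,  1.346 ,  0.    ,  1.3025, -0.0955]), 'joint_velocities': array([-0.0005, -0.0001, -0.0028, -0.0011,  0.0008,  0.0001]), 'effort': array([  0.0012, -88.3592, -38.4561,  -0.0006,   0.0051,  -0.    ]), 'position': array([0.1838, 0.597 , 0.2308]), 'orientation': array([[-0.9557,  0.2943, -0.0004],
       [ 0.2943,  0.9557, -0.001 ],
       [ 0.0001, -0.0011, -1.    ]]), 'wrist_force': array([ 0.1065,  0.3756, -0.4526]), 'wrist_torque': array([-0.0104, -0.0159,  0.0454]), 'finger_gap': 1.0024772431209745} 0.0187
```

View pics/t0.png

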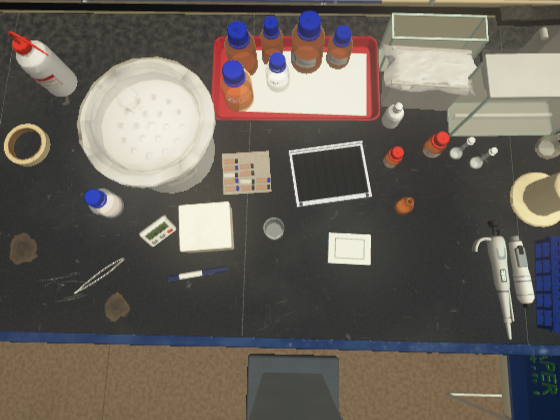

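View pics/s0.png

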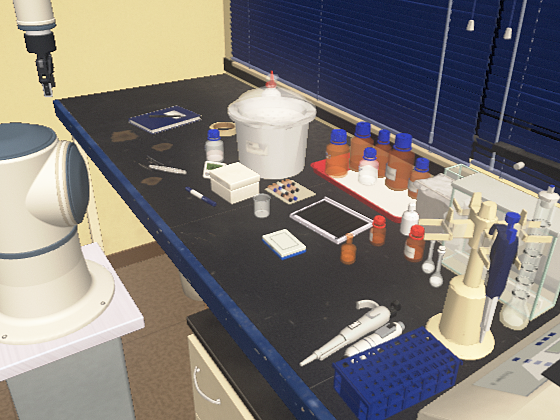

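The top view shows the case at about (350,249), the plate at (330,173), the beaker at (274,229), the amber bottle at (404,205) and the marker at (198,273). Next I measure the case and the plate.

```bash
python3 - <<'E'
from h import *
np.set_printoptions(precision=4,suppress=True)
p=np.load('pics/t0.npy').astype(int);d=np.load('pics/t0_d.npy');P=pts('top',d)
bright=((p.min(2)>140)).astype(np.uint8)
def blob(x0,y0,x1,y1,z,name):
    m=np.zeros_like(bright);m[y0:y1,x0:x1]=bright[y0:y1,x0:x1]
    cs,_=cv2.findContours(m,cv2.RETR_EXTERNAL,cv2.CHAIN_APPROX_NONE);c=max(cs,key=cv2.contourArea)
    W=np.array([ray('top',q[0][0],q[0][1],z)[:2] for q in c],np.float32)
    r=cv2.minAreaRect(W*1000);print(name,r,cv2.boxPoints(r).round(1).tolist())
    print(' px',cv2.boxPoints(cv2.minAreaRect(c)).round(1).tolist())
    k=m>0;print(' z depth',np.median(P[k][:,2]),P[k].mean(0))
blob(320,225,380,272,.022,'case')
blob(280,135,378,212,.011,'plate')
for n,(u,v) in dict(beaker=(274,229),drop=(404,205),r1=(395,157)).items():
    print(n,ray('top',u,v,.04), P[v,u])
E
python3 -c "
import cv2;i=cv2.imread('pics/t0.png')[120:280,250:430];cv2.imwrite('pics/t0c.png',cv2.resize(i,(720,640)[:2],interpolation=2)[:600])"
```

```text
case ((513.1658325195312, -103.71826171875), (91.07714080810547, 66.58071899414062), 88.25199127197266) [[478.5, -148.1999969482422], [545.0999755859375, -150.3000030517578], [547.7999877929688, -59.20000076293945], [481.29998779296875, -57.20000076293945]]
 px [[327.0, 262.70001220703125], [328.5, 231.89999389648438], [371.5, 234.10000610351562], [370.0, 264.79998779296875]]
 z depth 0.022020870060939335 [ 0.5125 -0.1037  0.0257]
plate ((684.9829711914062, -63.45490264892578), (133.5092315673828, 170.9083709716797), 9.125603675842285) [[605.5, 10.300000190734863], [632.5999755859375, -158.39999389648438], [764.4000244140625, -137.1999969482422], [737.2999877929688, 31.5]]
 px [[288.29998779296875, 149.89999389648438], [363.6000061035156, 139.39999389648438], [371.3999938964844, 195.89999389648438], [296.1000061035156, 206.39999389648438]]
 z depth 0.010865826262700884 [ 0.6856 -0.0622  0.0139]
beaker [0.5493 0.0585 0.04  ] [ 0.5554  0.0599 -0.0018]
drop [ 0.607  -0.2202  0.04  ] [ 0.6051 -0.2177  0.0489]
r1 [ 0.7148 -0.2043  0.04  ] [ 0.7043 -0.196   0.0715]
```

View pics/t0c.png

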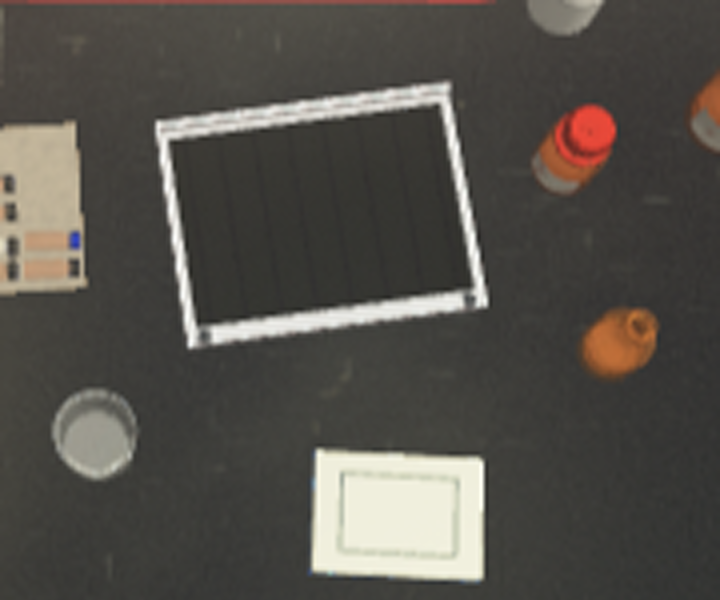

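Plate yaw is about +9.1°, with the front-edge middle at about (622,-74) mm. The case centre is at (513,-104) mm with yaw about -1.8°. The sizes match the given ones. I turn the tool to the plate yaw and start the transit.

Call:
arm_command:
  series:
    - [[0, 0, 0], -0.152, 0]
    - [[0, 0, 0], -0.152, 0]
    - [[0, 0, 0], -0.153, 0]
    - [[-8, -40, 0], 0, 0]
    - [[-8, -45, 0], 0, 0]
    - [[-8, -45, 0], 0, 0]
    - [[-8, -45, 0], 0, 0]
    - [[-8, -45, 0], 0, 0]

```text
time_s: 1.1
position: [0.2583, 0.3849, 0.2311]
orientation: [[-0.987, -0.158, -0.0], [-0.158, 0.987, -0.0], [0.0, -0.0, -1.0]]
wrist_force: [0.6, 0.5, -0.1]
finger_gap: 0.502
```

Call:
arm_command:
  series:
    - [[-8, -45, 0], 0, 0]
    - [[-8, -45, 0], 0, 0]
    - [[-8, -45, 0], 0, 0]
    - [[-8, -45, 0], 0, 0]
    - [[-8, -45, 0], 0, 0]
    - [[-8, -45, 0], 0, 0]
    - [[-8, -45, 0], 0, 0]
    - [[-8, -45, 0], 0, 0]

```text
time_s: 2.1
position: [0.3783, 0.0394, 0.2313]
orientation: [[-0.988, -0.157, 0.0], [-0.157, 0.988, 0.0], [-0.0, 0.0, -1.0]]
wrist_force: [1.2, -0.0, -0.8]
finger_gap: 0.5
```

Call:
arm_command:
  series:
    - [[-10, -41, 0], 0, 0]
    - [[-11, -41, 0], 0, 0]
    - [[-11, -41, 0], 0, 0]
    - [[-11, -40, 0], 0, 0]
    - [[0, 0, 60], 0, 0]
    - [[0, 0, 60], 0, 0]
    - [[0, 0, 50], 0, 0]
    - [[0, 0, 25], 0, 0]

```text
time_s: 3.1
position: [0.445, -0.1128, 0.0339]
orientation: [[-0.988, -0.157, -0.003], [-0.157, 0.988, 0.001], [0.003, 0.002, -1.0]]
wrist_force: [-0.4, 0.3, -0.2]
finger_gap: 0.499
```

```bash
python3 - <<'E'
from h import *
snap('top','t1');snap('side','s1')
a=cv2.imread('pics/t1.png')[150:300,240:440];b=cv2.imread('pics/s1.png')[130:280,190:390]
cv2.imwrite('pics/c1.png',np.vstack([cv2.resize(x,(400*1,300),interpolation=2) for x in(a,b)]))
print(sensors.get_state()['position'],sensors.get_state()['wrist_force'])
E
```

```text
[ 0.44476409 -0.11273985  0.0341426 ] [-0.8914494   0.30481201  0.25672233]
```

View pics/c1.png

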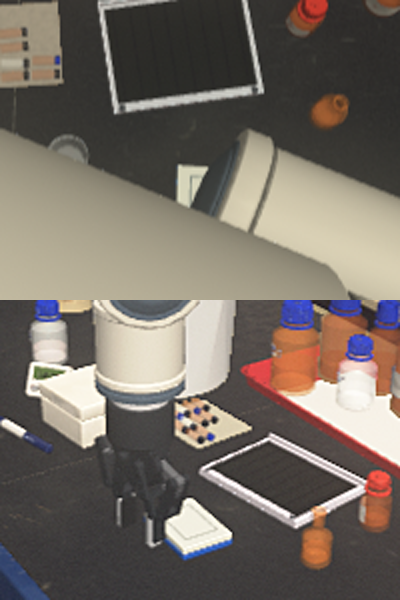

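The side view shows both fingertips behind the near side of the case, clear of it. The arm hides most of the case in the top view. I go down gently to find the bench.

Call:
arm_command:
  series:
    - [[0, 0, 10], 0, 0]
    - [[0, 0, 8], 0, 0]
    - [[0, 0, 6], 0, 0]
    - [[0, 0, 2], 0, 0]
    - [[0, 0, 0], 0, 0]

```text
time_s: 3.82
position: [0.4462, -0.1133, 0.0104]
orientation: [[-0.988, -0.158, 0.0], [-0.158, 0.988, -0.0], [-0.0, -0.0, -1.0]]
wrist_force: [0.5, 0.6, 0.3]
finger_gap: 0.503
```

Call:
arm_command:
  series:
    - [[0, 0, 1.5], 0, 0]
    - [[0, 0, 1.5], 0, 0]
    - [[0, 0, 1], 0, 0]

```text
time_s: 4.2
position: [0.4462, -0.1133, 0.0062]
orientation: [[-0.988, -0.158, -0.0], [-0.158, 0.988, -0.0], [0.0, -0.0, -1.0]]
wrist_force: [0.7, -0.3, -0.4]
finger_gap: 0.5
```

Call:
arm_command:
  series:
    - [[0, 0, 1], 0, 0]
    - [[0, 0, 1], 0, 0]
    - [[0, 0, 1], 0, 0]

```text
time_s: 4.58
position: [0.4462, -0.1133, 0.0032]
orientation: [[-0.988, -0.157, 0.0], [-0.157, 0.988, -0.0], [-0.0, -0.0, -1.0]]
wrist_force: [0.6, -0.3, -0.4]
finger_gap: 0.496
```

Call:
arm_command:
  series:
    - [[0, 0, 1], 0, 0]
    - [[0, 0, 1], 0, 0]
    - [[0, 0, 0], 0, 0]

```text
time_s: 4.95
position: [0.4461, -0.1132, 0.0012]
orientation: [[-0.988, -0.157, -0.0], [-0.157, 0.988, 0.0], [0.0, 0.0, -1.0]]
wrist_force: [0.4, 0.1, -0.8]
finger_gap: 0.501
```

Call:
arm_command:
  series:
    - [[-8, 0, 0], 0, 0]
    - [[-8, 0, 0], 0, 0]
    - [[-7, 0, 0], 0, 0]
    - [[-7, 0, 0], 0, 0]
    - [[-7, 0, 0], 0, 0]
    - [[-7, 0, 0], 0, 0]
    - [[-7, 0, 0], 0, 0]
    - [[-7, 0, 0], 0, 0]

```text
time_s: 5.95
position: [0.5039, -0.104, 0.0013]
orientation: [[-0.988, -0.158, -0.0], [-0.158, 0.988, 0.0], [0.0, 0.0, -1.0]]
wrist_force: [-1.2, 0.2, 0.3]
finger_gap: 0.502
```

```bash
python3 - <<'E'
from h import *
snap('side','s2')
b=cv2.imread('pics/s2.png')[170:290,220:400]
cv2.imwrite('pics/c2.png',cv2.resize(b,(780,520),interpolation=2))
E
```

```text
(no output)
```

View pics/c2.png

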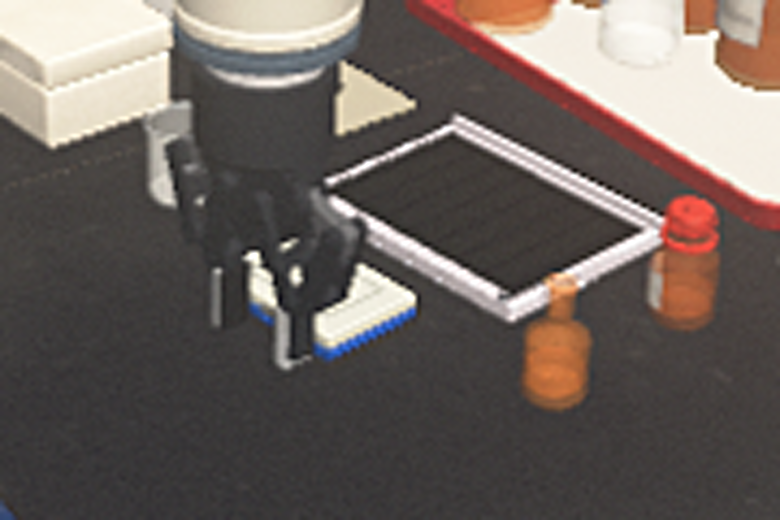

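The right finger is against the near side and the case is turning square to the plate. The bystanders stand clear.

Call:
arm_command:
  series:
    - [[-7, 0, 0], 0, 0]
    - [[-7, 0, 0], 0, 0]
    - [[-6, 0, 0], 0, 0]
    - [[-6, 0, 0], 0, 0]
    - [[-4, 0, 0], 0, 0]
    - [[-3, 0, 0], 0, 0]
    - [[-2, 0, 0], 0, 0]
    - [[-2, 0, 0], 0, 0]

```text
time_s: 7.0
position: [0.54, -0.0983, 0.0013]
orientation: [[-0.988, -0.158, -0.0], [-0.158, 0.988, -0.0], [0.0, -0.0, -1.0]]
wrist_force: [-0.6, 0.4, 0.4]
finger_gap: 0.499
```

Call:
arm_command:
  series:
    - [[-2, 0, 0], 0, 0]
    - [[-1.5, 0, 0], 0, 0]

```text
time_s: 7.25
position: [0.5436, -0.0977, 0.0013]
orientation: [[-0.988, -0.158, 0.0], [-0.158, 0.988, -0.0], [-0.0, -0.0, -1.0]]
wrist_force: [-1.0, -0.2, 0.3]
finger_gap: 0.503
```

Call:
arm_command:
  series:
    - [[-1.5, 0, 0], 0, 0]
    - [[-1.5, 0, 0], 0, 0]

```text
time_s: 7.5
position: [0.5463, -0.0973, 0.0013]
orientation: [[-0.987, -0.158, -0.0], [-0.158, 0.987, -0.0], [0.0, 0.0, -1.0]]
wrist_force: [-8.3, -4.8, 3.0]
finger_gap: 0.5
```

Call:
arm_command:
  series:
    - [[-1, 0, 0], 0, 0]
    - [[-1, 0, 0], 0, 0]

```text
time_s: 7.75
position: [0.5463, -0.0971, 0.0012]
orientation: [[-0.987, -0.158, -0.004], [-0.158, 0.987, 0.0], [0.004, 0.001, -1.0]]
wrist_force: [-16.6, -9.9, 10.8]
finger_gap: 0.501
```

```bash
python3 - <<'E'
from h import *
print(sensors.get_state()['wrist_force'])
snap('side','s3')
b=cv2.imread('pics/s3.png')[170:290,220:400]
cv2.imwrite('pics/c3.png',cv2.resize(b,(780,520),interpolation=2))
E
```

```text
[-16.63816017  -9.8647912   10.75839631]
```

View pics/c3.png

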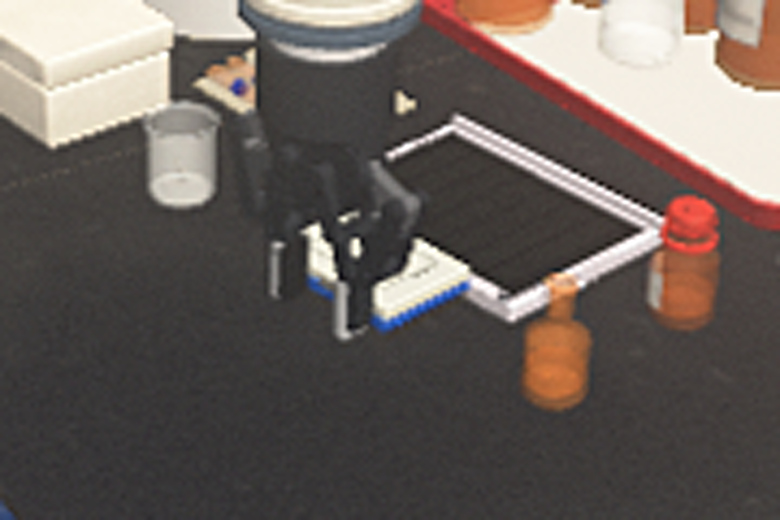

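The case is flat and square against the plate edge, with about 19 N of push. Now I bring the near side up along an arc, still pressing.

Call:
arm_command:
  series:
    - [[0, 0, -3], 0, 0]
    - [[0, 0, -3], 0, 0]
    - [[-0.5, 0, -3], 0, 0]
    - [[-0.5, 0, -3], 0, 0]

```text
time_s: 8.3
position: [0.5471, -0.0967, 0.0129]
orientation: [[-0.987, -0.158, -0.004], [-0.158, 0.987, 0.0], [0.004, 0.001, -1.0]]
wrist_force: [-10.1, -5.6, 0.3]
finger_gap: 0.5
```

```bash
python3 - <<'E'
from h import *
print(sensors.get_state()['wrist_force'])
snap('side','s4')
b=cv2.imread('pics/s4.png')[170:290,220:400]
cv2.imwrite('pics/c4.png',cv2.resize(b,(780,520),interpolation=2))
E
```

```text
[-10.10080562  -5.55388556   0.32186716]
```

View pics/c4.png

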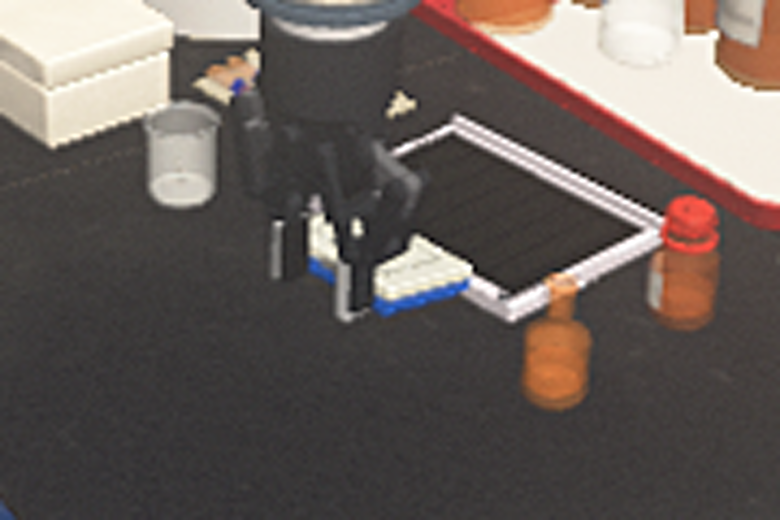

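The near side is coming up (tilt about 10°) with steady pressing. I continue along the arc.

Call:
arm_command:
  series:
    - [[-0.7, 0, -2.8], 0, 0]
    - [[-0.8, 0, -2.8], 0, 0]
    - [[-0.9, 0, -2.8], 0, 0]
    - [[-1, 0, -2.7], 0, 0]

```text
time_s: 8.85
position: [0.5497, -0.0962, 0.0239]
orientation: [[-0.987, -0.158, -0.006], [-0.158, 0.987, 0.001], [0.006, 0.001, -1.0]]
wrist_force: [-16.5, -6.9, 5.0]
finger_gap: 0.499
```

```bash
python3 - <<'E'
from h import *
print(sensors.get_state()['wrist_force'])
snap('side','s5')
b=cv2.imread('pics/s5.png')[170:290,220:400]
cv2.imwrite('pics/c5.png',cv2.resize(b,(780,520),interpolation=2))
E
```

```text
[-16.52245575  -6.86582483   5.01357187]
```

View pics/c5.png

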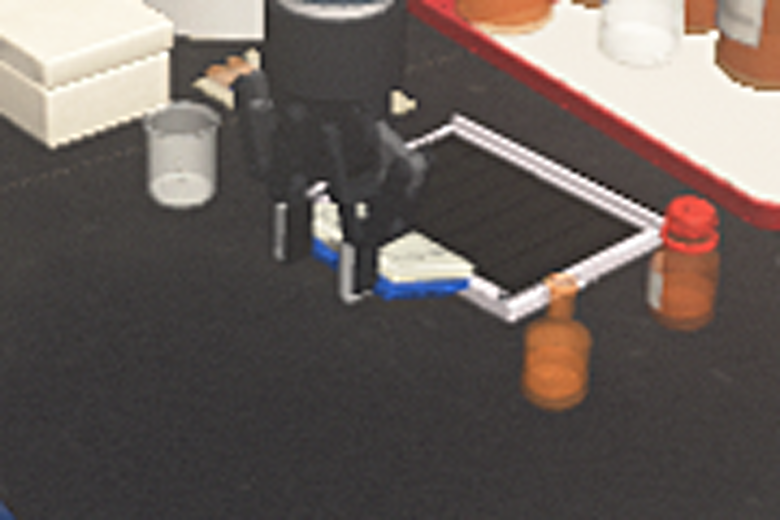

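Tilt is about 20° and contact holds. I continue.

Call:
arm_command:
  series:
    - [[-0.8, 0, -2.6], 0, 0]
    - [[-0.9, 0, -2.6], 0, 0]
    - [[-1.1, 0, -2.6], 0, 0]
    - [[-1.2, 0, -2.5], 0, 0]

```text
time_s: 9.4
position: [0.554, -0.0956, 0.0344]
orientation: [[-0.987, -0.158, -0.005], [-0.158, 0.987, 0.0], [0.005, 0.001, -1.0]]
wrist_force: [-14.6, -6.1, 7.7]
finger_gap: 0.502
```

```bash
python3 - <<'E'
from h import *
print(sensors.get_state()['wrist_force'])
snap('side','s6')
b=cv2.imread('pics/s6.png')[170:290,220:400]
cv2.imwrite('pics/c6.png',cv2.resize(b,(780,520),interpolation=2))
E
```

```text
[-14.61410303  -6.06108277   7.70059025]
```

View pics/c6.png

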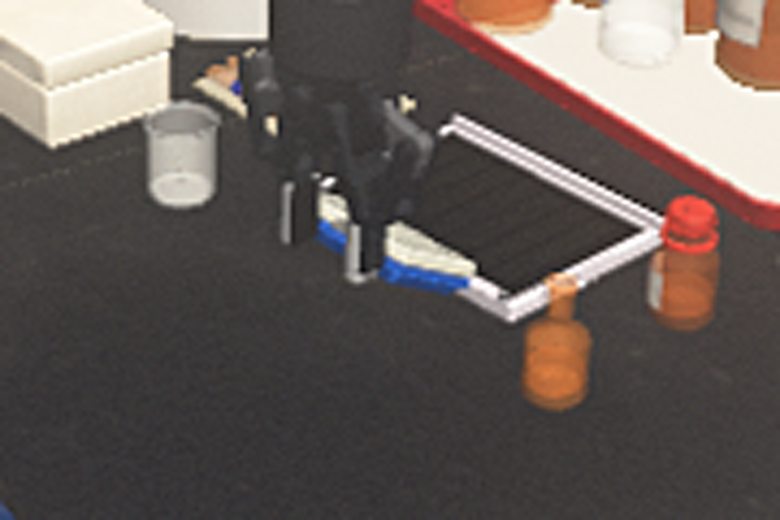

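Tilt is about 30°. I carry on toward 45°.

Call:
arm_command:
  series:
    - [[-1.3, 0, -2.4], 0, 0]
    - [[-1.4, 0, -2.4], 0, 0]
    - [[-1.6, 0, -2.3], 0, 0]
    - [[-1.7, 0, -2.2], 0, 0]
    - [[-1.8, 0, -2.1], 0, 0]
    - [[-2, 0, -2], 0, 0]

```text
time_s: 10.2
position: [0.566, -0.094, 0.0482]
orientation: [[-0.988, -0.157, -0.001], [-0.157, 0.988, 0.0], [0.001, 0.0, -1.0]]
wrist_force: [-3.1, 0.0, 2.6]
finger_gap: 0.502
```

```bash
python3 - <<'E'
from h import *
print(sensors.get_state()['wrist_force'])
snap('side','s7')
b=cv2.imread('pics/s7.png')[170:290,220:400]
cv2.imwrite('pics/c7.png',cv2.resize(b,(780,520),interpolation=2))
E
```

```text
[-3.07987677  0.03740278  2.63861776]
```

View pics/c7.png

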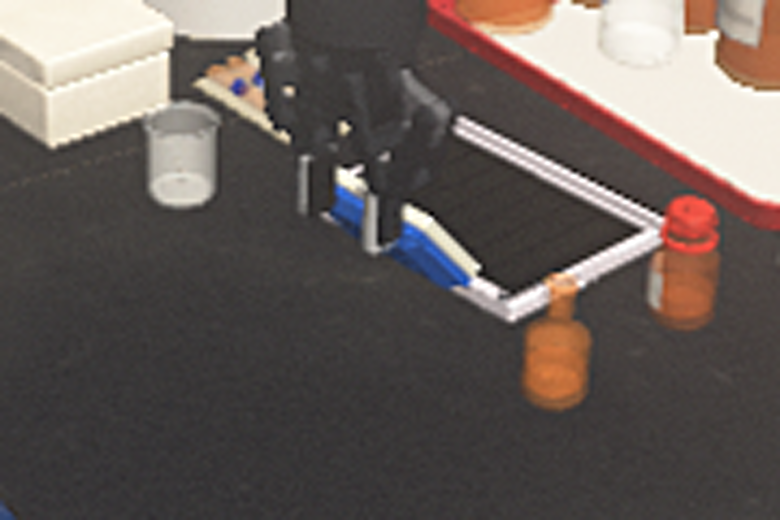

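The case stands at about 50°, with the fingertips now on the bevel and the blue face visible. I push ahead to tip it over.

Call:
arm_command:
  series:
    - [[-2.5, 0, -0.5], 0, 0]
    - [[-2.5, 0, 0], 0, 0]
    - [[-2.5, 0, 0], 0, 0]
    - [[-2.5, 0, 0], 0, 0]
    - [[-2.5, 0, 0], 0, 0]
    - [[-2.5, 0, 0], 0, 0]

```text
time_s: 11.0
position: [0.5817, -0.0917, 0.0485]
orientation: [[-0.988, -0.158, 0.001], [-0.158, 0.988, -0.0], [-0.001, -0.0, -1.0]]
wrist_force: [0.3, -0.1, 0.6]
finger_gap: 0.499
```

```bash
python3 - <<'E'
from h import *
print(sensors.get_state()['wrist_force'])
snap('side','s8')
b=cv2.imread('pics/s8.png')[170:290,220:400]
cv2.imwrite('pics/c8.png',cv2.resize(b,(780,520),interpolation=2))
E
```

```text
[ 0.31756611 -0.14869662  0.62474645]
```

View pics/c8.png

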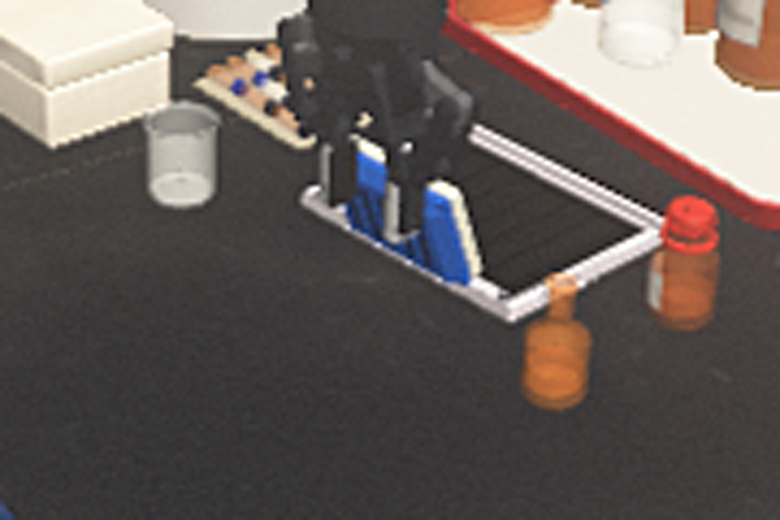

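Tilt is about 75° on the plate's edge, with light force. I keep pushing.

Call:
arm_command:
  series:
    - [[-2.5, 0, 0], 0, 0]
    - [[-2.5, 0, 0], 0, 0]
    - [[-2.5, 0, 0], 0, 0]
    - [[-2.5, 0, 0], 0, 0]
    - [[-2.5, 0, 0], 0, 0]
    - [[-2.5, 0, 0], 0, 0]

```text
time_s: 11.8
position: [0.5962, -0.0893, 0.0486]
orientation: [[-0.988, -0.158, 0.0], [-0.158, 0.988, -0.0], [-0.0, -0.0, -1.0]]
wrist_force: [-0.3, 0.5, -0.2]
finger_gap: 0.5
```

```bash
python3 - <<'E'
from h import *
print(sensors.get_state()['wrist_force'])
snap('side','s9')
b=cv2.imread('pics/s9.png')[170:290,220:400]
cv2.imwrite('pics/c9.png',cv2.resize(b,(780,520),interpolation=2))
E
```

```text
[-0.26724592  0.45324054 -0.1659308 ]
```

View pics/c9.png

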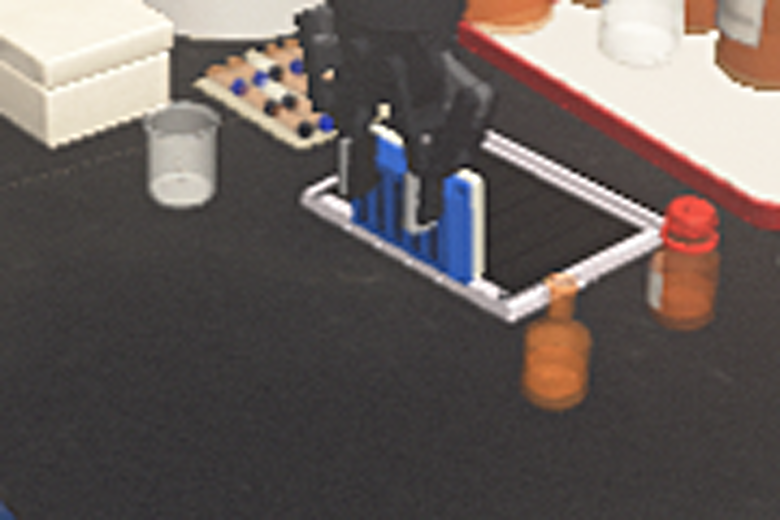

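The case is nearly upright on the edge. I push it past the balance point.

Call:
arm_command:
  series:
    - [[-2.5, 0, -1], 0, 0]
    - [[-2.5, 0, -1], 0, 0]
    - [[-2.5, 0, -1], 0, 0]
    - [[-2.5, 0, -1], 0, 0]
    - [[-2.5, 0, 0], 0, 0]
    - [[-2.5, 0, 0], 0, 0]

```text
time_s: 12.6
position: [0.611, -0.087, 0.0526]
orientation: [[-0.988, -0.158, -0.0], [-0.158, 0.988, -0.0], [0.0, 0.0, -1.0]]
wrist_force: [0.2, -0.2, -0.7]
finger_gap: 0.497
```

```bash
python3 - <<'E'
from h import *
print(sensors.get_state()['wrist_force'])
snap('side','s10')
b=cv2.imread('pics/s10.png')[170:290,220:400]
cv2.imwrite('pics/c10.png',cv2.resize(b,(780,520),interpolation=2))
E
```

```text
[ 0.21309473 -0.16373804 -0.67860434]
```

View pics/c10.png

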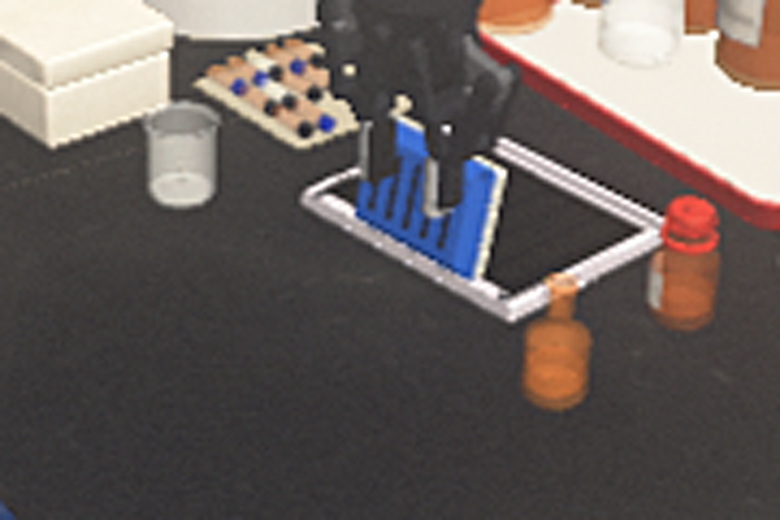

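The case leans at about 105°, still on the fingertips. I push a little more.

Call:
arm_command:
  series:
    - [[-3, 0, 0], 0, 0]
    - [[-3, 0, 0], 0, 0]
    - [[-3, 0, 0], 0, 0]
    - [[-3, 0, 0], 0, 0]
    - [[-3, 0, 0], 0, 0]
    - [[0, 0, 0], 0, 0]

```text
time_s: 13.4
position: [0.6258, -0.0846, 0.0526]
orientation: [[-0.988, -0.158, 0.0], [-0.158, 0.988, -0.0], [-0.0, -0.0, -1.0]]
wrist_force: [-0.2, 0.7, -0.4]
finger_gap: 0.495
```

```bash
python3 - <<'E'
from h import *
print(sensors.get_state()['wrist_force'])
snap('side','s11')
b=cv2.imread('pics/s11.png')[170:290,220:400]
cv2.imwrite('pics/c11.png',cv2.resize(b,(780,520),interpolation=2))
E
```

```text
[-0.24846437  0.6736033  -0.42233484]
```

View pics/c11.png

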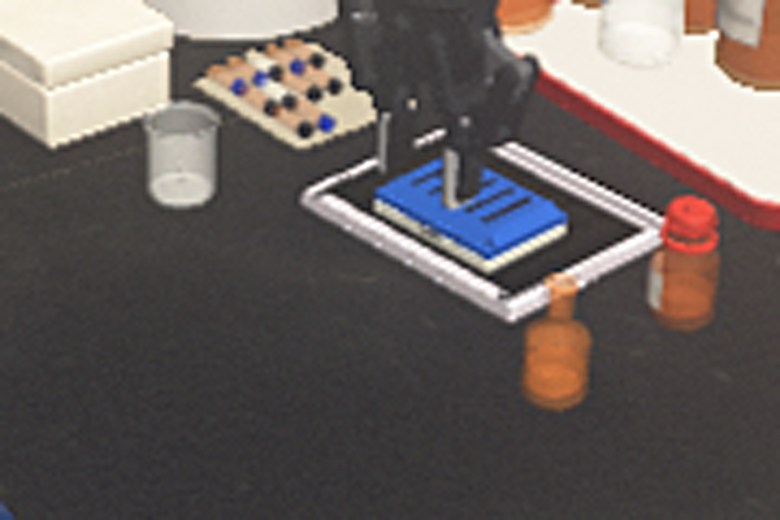

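The case has flipped and lies blue side up on the plate. I raise the arm and back off, then measure.

Call:
arm_command:
  series:
    - [[0, 0, -30], 0, 0]
    - [[0, 0, -50], 0, 0]
    - [[0, 0, -50], 0, 0]
    - [[30, 0, -30], 0, 0]
    - [[50, 50, 0], 0, 0]
    - [[40, 55, 0], 0, 0]
    - [[20, 55, 0], 0, 0]
    - [[0, 55, 0], 0, 0]

```text
time_s: 14.45
position: [0.4621, 0.0979, 0.2129]
orientation: [[-0.988, -0.157, -0.0], [-0.157, 0.988, -0.0], [0.0, -0.0, -1.0]]
wrist_force: [1.9, 0.5, 0.5]
finger_gap: 0.499
```

Call:
arm_command:
  series:
    - [[0, 55, 0], 0, 0]
    - [[0, 55, 0], 0, 0]
    - [[0, 55, 0], 0, 0]
    - [[0, 30, 0], 0, 0]
    - [[0, 0, 0], 0, 0]

```text
time_s: 15.08
position: [0.4327, 0.2912, 0.2125]
orientation: [[-0.987, -0.16, -0.0], [-0.16, 0.987, 0.0], [-0.0, 0.0, -1.0]]
wrist_force: [0.2, 0.0, -0.0]
finger_gap: 0.505
```

```bash
python3 - <<'E'
from h import *
np.set_printoptions(precision=4,suppress=True)
p,d=snap('top','t12');snap('side','s12')
s=sensors.get_state();print(s['wrist_force'],s['time_s'])
h=cv2.cvtColor(p,cv2.COLOR_RGB2HSV);m=cv2.inRange(h,(100,120,60),(130,255,255))
k=np.zeros_like(m);k[135:215,280:378]=m[135:215,280:378]
k=cv2.morphologyEx(k,cv2.MORPH_CLOSE,np.ones((9,9)))
cs,_=cv2.findContours(k,0,1);c=max(cs,key=cv2.contourArea)
W=np.array([ray('top',*q[0],.033)[:2] for q in c],np.float32)*1000
r=cv2.minAreaRect(W);print(r)
e=np.deg2rad(9.13);D=np.array(r[0])-[622,-73.5];print('plate_edge frame',D@[np.cos(e),np.sin(e)],D@[-np.sin(e),np.cos(e)])
Q=pts('top',d)[cv2.erode(k,np.ones((7,7)))>0];Q=Q[Q[:,2]>.02]
A=np.c_[Q[:,:2],np.ones(len(Q))];f=np.linalg.lstsq(A,Q[:,2],rcond=None)[0]
print('z med',np.median(Q[:,2]),'slope deg',np.degrees(np.hypot(*f[:2])))
p0=np.load('pics/t0.npy').astype(int)
df=np.abs(p.astype(int)-p0).max(2)
for n,(u,v) in dict(beaker=(274,229),drop=(404,205),r1=(395,157),timer=(158,231),marker=(198,273)).items(): print(n,df[v-12:v+13,u-12:u+13].mean())
E
```

```text
[-0.2916 -0.724  -0.0367] 15.175
((664.9893188476562, -72.45076751708984), (67.10614776611328, 92.02955627441406), 9.08598804473877)
plate_edge frame 42.611168171142786 -5.785392888925933
z med 0.03256432820136135 slope deg 101.87318460498193
beaker 0.9712
drop 1.6592
r1 1.7056
timer 1.2256
marker 1.0784
```

View pics/t12.png

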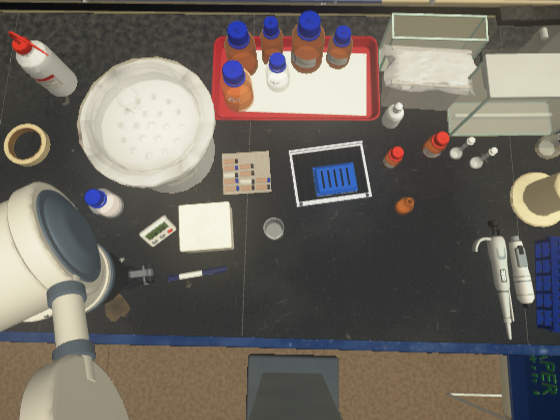

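The case lies on the plate around (335,180), and every bystander looks unmoved. The slope figure came out as nonsense, probably from pixels with no depth reading, so I recompute it with those left out and then hand in.

```bash
python3 - <<'E'
from h import *
p=np.load('pics/t12.npy');d=np.load('pics/t12_d.npy')
h=cv2.cvtColor(p,cv2.COLOR_RGB2HSV);m=cv2.inRange(h,(100,120,60),(130,255,255));k=np.zeros_like(m);k[135:215,280:378]=m[135:215,280:378]
Q=pts('top',d)[(k>0)&(d>0)];Q=Q[abs(Q[:,2]-.033)<.004]
f=np.linalg.lstsq(np.c_[Q[:,:2],np.ones(len(Q))],Q[:,2],rcond=None)[0]
print(len(Q),np.median(Q[:,2]),np.degrees(np.hypot(*f[:2])))
ok=len(Q)>300 and np.degrees(np.hypot(*f[:2]))<4
if ok: print(ctrl.finish_job())
E
```

```text
865 0.03227808037066149 0.20435604081542658
the job is handed in; nothing more can be done
None
```

The slide case is on the drying plate, blue slotted side up, and the job is handed in; no verdict was reported. I pushed it flat and square against the plate's front edge with two half-open fingertips. I then pressed on its near side and raised that side along an arc until the case tipped up on the edge and went over onto the plate.

**Case position:** in the last picture the case centre is about 43 mm behind the plate's front edge and 6 mm off its middle line. Its top face is at 32–33 mm, which puts its centre at about 21–22 mm.

**Flatness:** the top face is tilted about 0.2°. My first slope fit gave a nonsense 102°, most likely because it included pixels with no depth reading. I refitted it on points within 4 mm of the expected height, so the 0.2° comes from that refit.

**Bystanders and arm:** the patches of the top picture around all five bystanders match the first picture. The arm is well clear of everything. The clock stood at about 15 s of the 51 s allowed.

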